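# Shut the bench air tap that a flask is blocking

## Task

The compressed-air tap was left open, its blue lever over the left-hand nozzle, and a glass conical flask stands in the way of the lever. Without knocking the flask against the tap or lever, tipping it over or dropping it, stand it upright on the bench well clear of the lever's swing; then turn the lever until it points straight along the red off mark, without swinging on past it towards the other nozzle. Leave the other things on the bench where they are.

Things in the scene. Friction and masses are not known exactly. Their poses are not given: they have to be found in the camera images.
- air_tap: Three-way air valve fixed to the bench (place and yaw vary): grey base flange, diameter 72 mm; white round index plate, diameter 84 mm, top 74 mm up; two level steel hose nozzles, ends 73 mm from the axis, 48 mm up, up to 25 mm thick. Origin: valve axis at bench level; z up, +y along the left nozzle (seen from the robot), -y along the other, -x (roughly to the robot) along the red off mark.
- lever (a joint): Angle of the lever (rad) about the valve's vertical axis: 0 = along the turret's -x, over the red off mark (shut); grows clockwise seen from above; +1.57 = over the +y nozzle (open), -1.57 = over the other one. Starts at 1.2 to 1.57. Stops at +1.6 and -1.6, none at 0; friction (0.2 N m, about 2.5 N at the sleeve) holds it where it is left.
- lever_grip (a point): Centre of the lever's blue sleeve, 85 mm from the valve axis, 85 mm up; its x points along the lever inward to the axis, z up. The sleeve runs from 47 to 115 mm from the axis, is 15 mm wide and 12 mm high (79 to 91 mm above the bench). A flat steel arm 14 mm wide joins it to the steel hub on the axis, diameter 27 mm, top 94 mm up.
- off_mark (a point): Centre of the red off mark (a red bar, 18 mm long radially, 8 mm wide) on the white index plate, 31.5 mm from the valve axis, 74 mm above the bench.
- flask: Clear glass conical flask, loose, about 60 g, 105 mm tall, base diameter 61 mm, tapering to a narrow neck: take it there, fingers 70 to 105 mm up close on about 37 mm. Origin: centre of its underside; z up. It starts upright in the quarter between lever and off mark, its axis 70 to 100 mm from the valve axis, so the lever would strike it.
- petri_dish: Closed round petri dish, diameter 88 mm, 16 mm high, loose, lying on the bench behind the tap; leave it. Origin: centre of its underside. (The bench on the robot's side of the pipette stand, round x = 0.43, y = 0, is free at every start.)
- wash_bottle: White plastic wash bottle with a bent spout, 69x111 mm and 189 mm high, loose, standing at the far right corner behind the tap; leave it. Origin: underside, 21 mm to the spout's side of the body's axis.
- dropper: Small brown dropper bottle, diameter 34 mm, 102 mm tall, loose, standing behind the pipette stand; leave it. Origin: centre of its underside.
Mind the look-alikes: they are no part of the job. Leave any yellow look-alike of the flask alone.

How it is judged:
On the way, in this order (a step that is already met when the one before it is completed fails the run):
1. the flask stands upright on the bench, released, its axis more than 150 mm from the valve axis (horizontal distance between flask and air_tap above 0.15 m and angle between flask's own z axis and vertical below 0.15 rad and height (world z) of flask below 0.01 m and linear speed of flask below 0.03 m/s and contact force between the fingers and flask below 0.1 N), for 0.2 s.
2. the lever points along the red off mark (value of joint lever between -0.12 and 0.12 rad), for 0.2 s.
At the end, for the whole second after the job is handed in: The lever points along the red off mark within 0.12 rad (7 degrees), and the flask stands still, upright and released on the bench with its axis more than 150 mm from the valve axis (all of step 2 and horizontal distance between flask and air_tap above 0.15 m and angle between flask's own z axis and vertical below 0.15 rad and height (world z) of flask between -0.01 and 0.01 m and linear speed of flask below 0.03 m/s); the robot touches nothing.
It fails at once if the flask is struck or pushed by the lever, or knocked against the tap (more than 1 N) (contact force between air_tap and flask above 1 N).
It fails at once if the flask is tipped over (angle between flask's own z axis and vertical above 0.7 rad).
It fails at once if the flask is let go more than 30 mm above the bench (height (world z) of flask above 0.03 m and contact force between the fingers and flask below 0.02 N).
It fails at once if the lever swings more than 0.3 rad past the off mark towards the other nozzle (value of joint lever below -0.3 rad).
It fails at once if the petri dish, wash bottle or dropper bottle is moved more than 30 mm (distance of any of petri_dish, wash_bottle, dropper from where it was at the start of the episode above 0.03 m).
It also fails if it takes over 51 s, if anything falls off the work surface, if the arm or the gripper's body presses on something with over 40 N, if the wrist force passes 120 N, or if a joint passes its speed limit or range.

## Robot

A 7-joint arm with a two-finger parallel gripper is mounted at the origin on the work surface; the furniture and walls round the work are solid. World frame = base frame: x ahead of the robot, y to its left, z up, the work surface at z = 0. Lengths are in m, angles in rad, forces in N, time in s.
With the tool pointing down it reaches from about 0.425 to 0.825 m from the base axis. Payload 3.6 kg.
Tool frame: the origin (TCP) lies at the very end of the fingers, on their centre line; the grasp point (between the pads) lies r.grip_depth behind it (r.grip_depth is the distance from the TCP to the grasp point, in m); z points along the fingers, y is the line along which they close (so a half turn about z gives the same grasp; the last joint's range is limited). The gripper opens to 93 mm and grips with 3 to 60 N. Pads are 15 mm wide; open, the fingers measure 128 mm over their backs; the gripper's body (75 mm by 188 mm) begins 65 mm behind the grasp point.
Start: joints at [-1.23, 0.615, -0.013, 1.423, 0.008, 1.103, -0.04], TCP at [0.234, 0.607, 0.219] pointing down, gripper open.
Joint ranges: [-3.12, 3.12], [-0.3, 2.06], [-1.34, 1.32], [0.26, 2.42], [-1.36, 4.5], [0.01, 1.98], [-2.84, 2.84]. Speed limits (rad/s): [2.79, 2.79, 3.14, 3.14, 3.14, 3.14, 3.14].

## Interface

Orientations are given as a rotation vector (axis times angle).
In Python, from bench import r gives the robot as it stands.
- The arm moves only by the shell command python3 -m handwheel 'ROWS'. ROWS is JSON, a list that holds one entry, the list of rows, each a list of 5 numbers: the shift along the tool's x, y, z in m, then the turn about the tool's z in degrees, then the finger opening in m, from 0 to 0.093. A call has 1 to 10 rows; each row shifts and turns the commanded pose from where the row before left it, along the tool's axes as they then stand; what a row does not reach is not made up. A row lasts 1/10 s, in which the tool goes at most 50 mm and 8.59 degrees, less where a joint would pass 70% of its speed; a pose out of reach is approached as far as the arm can. A call with a gripper value outside its range is refused whole. The fingers move at their own pace and stop on an object; the grip force is fixed at half the most. Time passes only in rows, so rows that do not move let the fingers close. It gives the time, the measured TCP pose, the force, the opening and the grip force at its end, in the units of the state.
- r.state(): the state, without advancing time (a new reading comes with each control period).
- r.camera(name): name is "scene" or "top" or "wrist"; returns the picture (480x640x3 uint8, blue, green, red); there is no depth.
- r.calibration(name): a dict with "fov_y" (degrees; the focal length in pixels is half the picture's height over the tangent of half this angle, whatever the lens; pixels are square), "cx", "cy" (the principal point, pixels), "k1" (the pictures are not rectified: a ray, as slopes to the right and down, at radius r is drawn at 1 + k1 r^2 times it, then the intrinsics apply), "rvec" (rotation vector, rad) and "tvec" (3), from world to camera coordinates, as OpenCV has them. Camera axes: x right, y down, z forward; pixel columns grow to the right and rows downward; lengths in m; the calibration is good to about 2 mm. A picture is of the moment at which its call begins: read the wrist's pose just before it. calibration takes no time and is no camera call; for the wrist camera it gives the pose at the moment of the call.
- r.job_done(): hands the job in; it is judged then, once.
Trained networks look in the newest picture that a camera, given by its name, has taken for a name from the list of things; names that differ only in an ending like _2 or _b are one class to them, and where a whole thing is asked for, a point or a joint stands for the part that bears it (a point fixed in the world has none). Each returns a list of dicts, best first, with "conf" (0 to 1); they miss things now and then, are a little off and sometimes report something else, mostly with a low value. They report only what shows in the picture. A call takes as long as a camera call. They do not tell look-alikes from the thing itself.
- r.silhouettes(camera, label): "mask" (480x640 bool, what is visible of it) and "extent" ([left, top, width, height] in pixels, round what is visible of it).
The state is a dict: "clock": time; "qpos": joint angles; "qd": joint speeds; "joint_efforts": joint torques, N m; "position": TCP position; "tcp_rot": TCP orientation; "ft_force": force on the tool from outside, world axes, zero at the start; "torque": the same for the moment, N m; "gripper_width": opening from 0.0 (shut) to 1.0 (fully open); "gripper_force": force on a finger pad.
Only numpy, scipy, OpenCV 4.12 (cv2) and the standard library are available. Lean on these libraries where they do the work, as an engineer would, in place of code of your own. Each camera call takes 0.05 s, during which the arm holds its last target. There are 200 camera calls.

## Working session

There is one attempt and no reset: what is moved stays moved. The work goes in short steps, Python scripts to look and compute and a shell command to move; the robot and the scene stay as the last step left them, time stands still between calls to the robot, and variables do not carry over. Pictures are saved under pics/ and viewed, at most 10 in all, crops included, and the job is handed in when it is done.

```bash
mkdir -p pics
cat > h.py <<'E'
import numpy as np,cv2
from bench import r
def cam(n):
    c=r.calibration(n);f=240/np.tan(np.radians(c["fov_y"])/2)
    R=cv2.Rodrigues(np.array(c["rvec"],float))[0];t=np.array(c["tvec"],float)
    return c,f,R,t
def ray(n,u,v,z):
    c,f,R,t=cam(n);d=np.array([(u-c["cx"])/f,(v-c["cy"])/f]);s=d.copy()
    for _ in range(20): s=d/(1+c["k1"]*(s@s))
    o=-R.T@t;w=R.T@np.array([s[0],s[1],1]);return o+w*(z-o[2])/w[2]
def proj(n,p):
    c,f,R,t=cam(n);q=R@np.array(p,float)+t;s=q[:2]/q[2];s=s*(1+c["k1"]*(s@s));return s*f+[c["cx"],c["cy"]]
E
python3 - <<'E'
from h import *
a=r.camera("top");b=r.camera("scene")
cv2.imwrite("pics/top.png",a);cv2.imwrite("pics/scene.png",b)
for n in("top","scene"):
  for l in("air_tap","lever","flask","petri_dish","dropper","wash_bottle"):
    for s in r.silhouettes(n,l)[:3]:
      m=s["mask"];v,u=np.nonzero(m);print(n,l,round(s["conf"],2),s["extent"],u.mean().round(1),v.mean().round(1),ray(n,u.mean(),v.mean(),0.04).round(3))
  c,f,R,t=cam(n);print(n,(-R.T@t).round(3),R[2].round(2))
print(r.state()["position"],r.state()["tcp_rot"],r.grip_depth)
E
```

```text
top air_tap 0.81 [344.0, 242.2, 114.8, 53.1] 408.5 269.3 [ 0.541 -0.178  0.04 ]
top lever 0.7 [343.0, 242.3, 116.9, 51.1] 408.7 269.3 [ 0.541 -0.179  0.04 ]
top flask 0.86 [357.4, 178.0, 38.3, 41.6] 378.1 199.3 [ 0.656 -0.129  0.04 ]
top flask 0.64 [368.3, 284.2, 35.8, 39.6] 386.6 306.5 [ 0.48  -0.143  0.04 ]
top flask 0.28 [344.6, 261.1, 80.0, 19.5] 388.0 271.5 [ 0.537 -0.145  0.04 ]
top petri_dish 0.68 [271.5, 167.6, 51.0, 51.8] 295.0 194.1 [0.665 0.009 0.04 ]
top dropper 0.65 [205.7, 168.4, 27.3, 25.3] 219.6 180.0 [0.689 0.136 0.04 ]
top wash_bottle 0.68 [420.2, 149.4, 59.4, 49.6] 451.5 175.2 [ 0.698 -0.252  0.04 ]
top [ 0.477 -0.064  1.015] [ 0.11  0.04 -0.99]
scene air_tap 0.8 [316.7, 258.5, 97.9, 71.3] 372.3 295.0 [ 0.547 -0.175  0.04 ]
scene lever 0.74 [313.7, 261.6, 73.1, 29.6] 354.0 274.0 [ 0.584 -0.118  0.04 ]
scene flask 0.95 [321.3, 274.7, 36.4, 67.0] 337.8 311.9 [ 0.478 -0.145  0.04 ]
scene flask 0.8 [362.1, 221.6, 32.1, 52.3] 378.4 252.0 [ 0.669 -0.126  0.04 ]
scene petri_dish 0.67 [297.6, 228.4, 41.2, 32.4] 318.9 245.0 [ 0.63  -0.013  0.04 ]
scene petri_dish 0.61 [271.9, 188.2, 12.0, 43.0] 277.0 213.4 [0.685 0.127 0.04 ]
scene dropper 0.53 [269.7, 186.7, 11.5, 46.1] 276.8 212.6 [0.688 0.129 0.04 ]
scene wash_bottle 0.85 [411.4, 194.7, 52.0, 96.9] 444.3 253.7 [ 0.728 -0.239  0.04 ]
scene [-0.164 -0.516  0.703] [ 0.7   0.44 -0.56]
[0.23370137 0.60650845 0.21868364] [-5.74460885e-01 -3.08858578e+00 -2.86659192e-05] 0.0188
```

View pics/top.png

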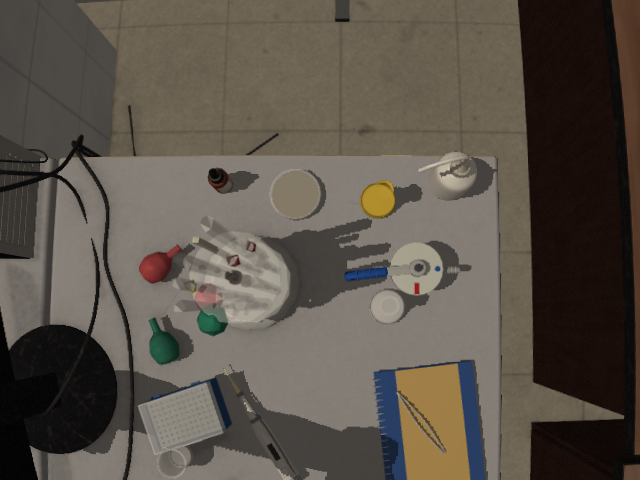

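View pics/scene.png

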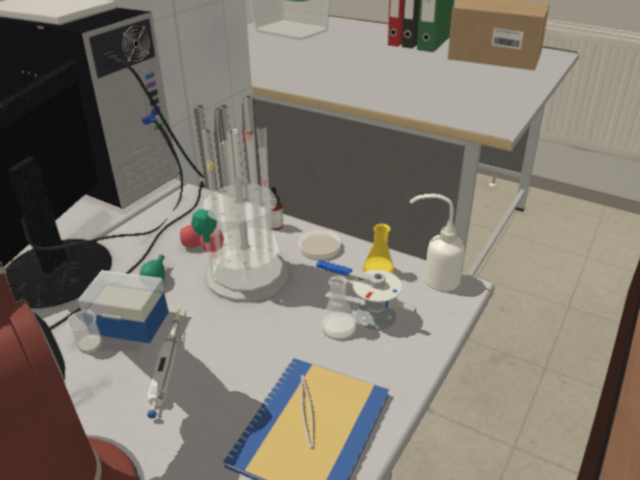

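The top view shows the valve hub near (418,267), the red mark near (417,288), the lever sleeve at 345–387 × ~273, and the clear flask near (387,306). The yellow look-alike is at (378,200). The scene view has the clear flask's neck near (338,283) and its base near (340,325).

Run:
```python
from h import *
a=cv2.imread("pics/top.png").astype(int);b=cv2.imread("pics/scene.png").astype(int)
for n,im in(("top",a),("scene",b)):
  B,G,R=im[...,0],im[...,1],im[...,2]
  for nm,m,z,box in(("blue",(B>R+50)&(B>G+40),.085,(340,255,390,290) if n=="top" else(310,255,352,280)),("red",(R>B+60)&(R>G+60),.074,(405,275,430,300) if n=="top" else (355,285,385,305))):
    k=np.zeros_like(m);k[box[1]:box[3],box[0]:box[2]]=1;v,u=np.nonzero(m&k)
    P=np.array([ray(n,x,y,z) for x,y in zip(u,v)]);c=P.mean(0);d=np.linalg.svd((P-c)[:,:2],full_matrices=0)[2][0]
    print(n,nm,len(u),c.round(4),d.round(3))
print("hub top",ray("top",419,267,.094),"scene",ray("scene",378,278,.094))
import itertools
for q in [(387,306)]: print("flask top rim/base",ray("top",*q,.105),ray("top",*q,0))
for s in r.silhouettes("scene","flask")[:2]:
  v,u=np.nonzero(s["mask"]);
  for y in (v.min()+3,v.max()-10,v.max()):print(y,u[v==y].min(),u[v==y].max())
print("neck scene",ray("scene",339,281,.1))
for im,(x,y,w,h),f in((a,(330,230,150,110),4),):
  cv2.imwrite("pics/c1.png",cv2.resize(im[y:y+h,x:x+w].astype(np.uint8),None,fx=f,fy=f,interpolation=cv2.INTER_CUBIC))
s=b[250:350,300:420].astype(np.uint8);cv2.imwrite("pics/c2.png",cv2.resize(s,None,fx=5,fy=5,interpolation=cv2.INTER_CUBIC))
```

```text
top blue 321 [ 0.5307 -0.1069  0.085 ] [-0.132  0.991]
top red 44 [ 0.5093 -0.1869  0.074 ] [-1.     0.005]
scene blue 236 [ 0.5315 -0.1052  0.085 ] [ 0.076 -0.997]
scene red 24 [ 0.5088 -0.1867  0.074 ] [-1.    -0.012]
hub top [ 0.54099307 -0.18828653  0.094     ] scene [ 0.53362406 -0.19098858  0.094     ]
flask top rim/base [ 0.48074403 -0.13795843  0.105     ] [ 0.48116496 -0.14650698  0.        ]
279 330 345
328 321 355
338 332 344
227 374 387
262 363 391
272 364 392
neck scene [ 0.4868846  -0.14203588  0.1       ]
```

View pics/c1.png

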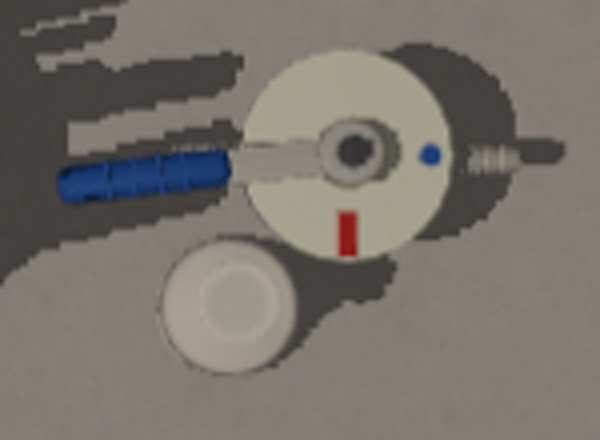

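View pics/c2.png

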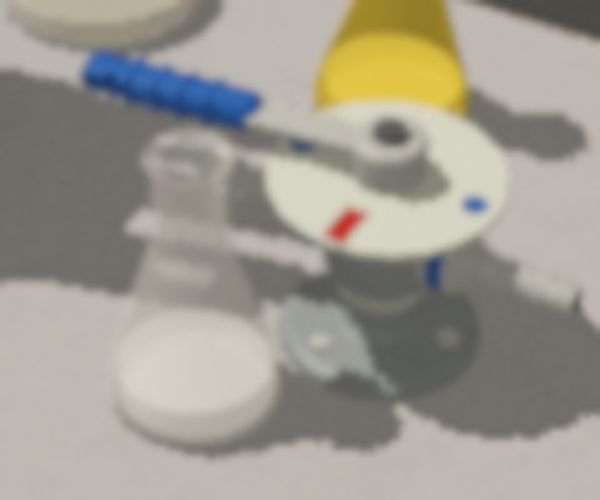

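The top crop shows the flask's rim at about (389,305.5) full-frame and its base at about (387,306.5). The hub is at about (418,268), with plenty of clearance along -x. Next I'll check the obstacles on the transit path.

Run:
```python
from h import *
print("yaw pts",ray("top",416.8,268.7,.074),ray("top",416.8,288.3,.074),"nozzle",ray("top",465,269,.048))
for z in(0,.1,.2,.3): print("foot",z,ray("top",60,390,z).round(3),"stalk top",ray("top",10,378,z).round(3))
print("foot edges",ray("top",118,395,0),ray("top",60,325,0),ray("top",60,453,0))
# tubes: top-view tops vs scene
def tri(a,b):
  L=[]
  for n,p in(("top",a),("scene",b)):
    L+= [(ray(n,*p,0),ray(n,*p,.3)-ray(n,*p,0))]
  (p,d),(q,e)=L;s=np.linalg.lstsq(np.c_[d,-e],q-p,rcond=None)[0];return ((p+s[0]*d+q+s[1]*e)/2).round(3),np.linalg.norm(p+s[0]*d-q-s[1]*e).round(3)
print("stand rod",tri((178,308),(200,110)),tri((207,220),(249,98)),tri((193,240),(217,108)))
print("stand base",ray("top",240,285,0),ray("top",298,280,.0),ray("top",245,332,0))
print("start tcp scene",proj("scene",r.state()["position"]),proj("top",r.state()["position"]))
for z in(0,.2,.4):print("monitor",ray("scene",50,180,z),ray("scene",65,90,z))
print("notebook",ray("top",376,372,0),ray("top",474,362,0))
w=r.camera("wrist");cv2.imwrite("pics/w0.png",w)
c,f,R,t=cam("wrist");print("wristcam",-R.T@t,R)
```

```text
yaw pts [ 0.539679   -0.18749335  0.074     ] [ 0.50883545 -0.18734412  0.074     ] nozzle [ 0.54129952 -0.26960433  0.048     ]
foot 0 [0.324 0.424 0.   ] stalk top [0.339 0.523 0.   ]
foot 0.1 [0.339 0.376 0.1  ] stalk top [0.353 0.465 0.1  ]
foot 0.2 [0.354 0.328 0.2  ] stalk top [0.367 0.407 0.2  ]
foot 0.3 [0.369 0.28  0.3  ] stalk top [0.38 0.35 0.3 ]
foot edges [0.32026388 0.31524999 0.        ] [0.43838639 0.42698065 0.        ] [0.21145993 0.42319743 0.        ]
stand rod (array([0.476, 0.113, 0.354]), np.float64(0.005)) (array([0.575, 0.087, 0.345]), np.float64(0.001)) (array([0.545, 0.117, 0.332]), np.float64(0.028))
stand base [0.51439746 0.10385442 0.        ] [0.52396002 0.00456869 0.        ] [0.43462011 0.09369862 0.        ]
start tcp scene [-68.71044685 176.57568209] [-105.70030898  455.37389208]
monitor [0.57202438 0.78064093 0.        ] [1.04249443 1.33041507 0.        ]
monitor [0.36263433 0.41170462 0.2       ] [0.69924023 0.80505001 0.2       ]
monitor [0.15324427 0.04276831 0.4       ] [0.35598604 0.27968495 0.4       ]
notebook [ 0.3702604  -0.12842915  0.        ] [ 0.3872102  -0.29414456  0.        ]
wristcam [0.17054024 0.63165224 0.38518749] [[ 3.59558851e-01  9.33122119e-01  7.37664500e-04]
 [ 9.04016132e-01 -3.48539162e-01  2.47538452e-01]
 [ 2.31240710e-01 -8.83377806e-02 -9.68877789e-01]]
```

View pics/w0.png

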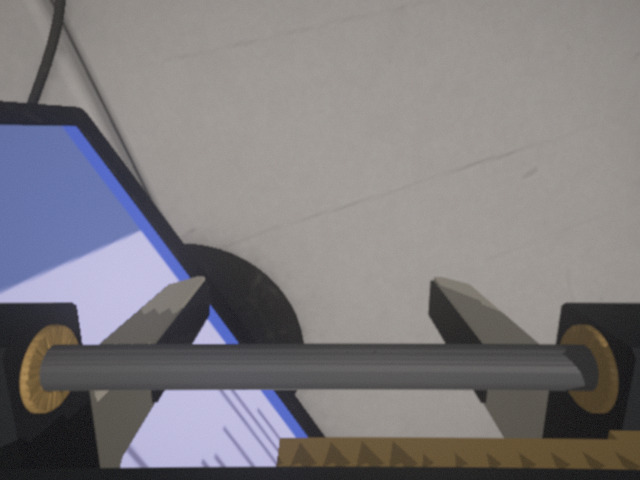

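The wrist view shows the monitor to the left of the gripper, standing between the arm and the bench with its foot near (245,300). I'll go up first and over the top.

```bash
python3 -m handwheel '[[[0,0,-0.05,-7,0.07],[0,0,-0.05,-7,0.07],[0,0,-0.05,-7.1,0.07],[0,0,-0.05,0,0.07],[0,0,-0.05,0,0.07],[0,0,0,0,0.07]]]'; python3 -c "
from h import *
s=r.state();print(s['position'],s['tcp_rot'],s['qpos'])"
```

```text
clock: 1.4
position: [0.2342, 0.6082, 0.4773]
tcp_rot: [-0.0, 3.136, 0.025]
ft_force: [0.4, 0.2, 0.2]
gripper_width: 0.757
gripper_force: 0.0
[0.23420733 0.60821927 0.4773222 ] [-7.28779270e-05  3.13643873e+00  2.53042319e-02] [-1.1935372   0.53498431 -0.09879381  0.85567074  0.05118641  1.73593814
  0.30151836]
```

```bash
python3 -m handwheel '[[[-0.04,-0.025,0,0,0.07],[-0.04,-0.03,0,0,0.07],[-0.04,-0.03,0,0,0.07],[-0.04,-0.03,0,0,0.07],[-0.04,-0.03,0,0,0.07],[-0.04,-0.035,0,0,0.07],[0,-0.045,0,0,0.07],[0,-0.045,0,0,0.07],[0,-0.045,0,0,0.07],[0,-0.045,0,0,0.07]]]'
```

```text
clock: 2.4
position: [0.4712, 0.2466, 0.4681]
tcp_rot: [0.0, -3.141, 0.001]
ft_force: [1.7, -0.5, 0.1]
gripper_width: 0.752
gripper_force: 0.0
```

```bash
python3 -m handwheel '[[[0,-0.045,0,0,0.07],[0,-0.045,0,0,0.07],[0,-0.045,0,0,0.07],[0,-0.045,0,0,0.07],[0,-0.045,0,0,0.07],[0,-0.045,0,0,0.07],[0,-0.045,0,0,0.07],[0,-0.045,0,0,0.07],[0,0,0,0,0.07],[0,0,0,0,0.07]]]'; python3 -c "
from h import *
s=r.state();print(s['position'],s['tcp_rot'],s['qpos'])"
```

```text
clock: 3.4
position: [0.4714, -0.1119, 0.4682]
tcp_rot: [-0.003, -3.141, -0.001]
ft_force: [0.7, -0.5, 0.1]
gripper_width: 0.754
gripper_force: 0.0
[ 0.47135089 -0.1119484   0.46820723] [-3.32717371e-03 -3.14095721e+00 -1.01811474e-03] [ 0.05073581  0.20529107  0.18236376  1.38980234 -0.03747369  1.55058939
  1.79881574]
```

```bash
python3 -m handwheel '[[[-0.01,-0.032,0.04,0,0.07],[0,0,0.045,0,0.07],[0,0,0.045,0,0.07],[0,0,0.045,0,0.07],[0,0,0.045,0,0.07],[0,0,0,0,0.07],[0,0,0,0,0.07]]]'; python3 -c "
from h import *
s=r.state();print(s['position'],s['tcp_rot'])
w=r.camera('wrist');
for z in (.085,.105):
  for p in((.481,-.144,z),(.5405,-.1875,z)):print(p,proj('wrist',p).round())
for q in r.silhouettes('wrist','flask')[:3]:
  v,u=np.nonzero(q['mask']);print(q['conf'],q['extent'],u.mean(),v.mean())
cv2.imwrite('pics/w1.png',w)"
```

```text
clock: 4.1
position: [0.482, -0.1405, 0.251]
tcp_rot: [-0.005, 3.142, 0.001]
ft_force: [0.2, -0.6, -0.0]
gripper_width: 0.753
gripper_force: 0.0
[ 0.48201665 -0.14052219  0.25098949] [-4.82166410e-03  3.14151458e+00  9.18879450e-04]
(0.481, -0.144, 0.085) [314. 214.]
(0.5405, -0.1875, 0.085) [263. 283.]
(0.481, -0.144, 0.105) [314. 219.]
(0.5405, -0.1875, 0.105) [260. 292.]
0.87 [312.0, 337.6, 34.9, 101.4] 327.6246317030053 405.74484384207426
0.86 [282.4, 169.5, 63.4, 73.3] 315.4453147664636 204.46330142152595
```

View pics/w1.png

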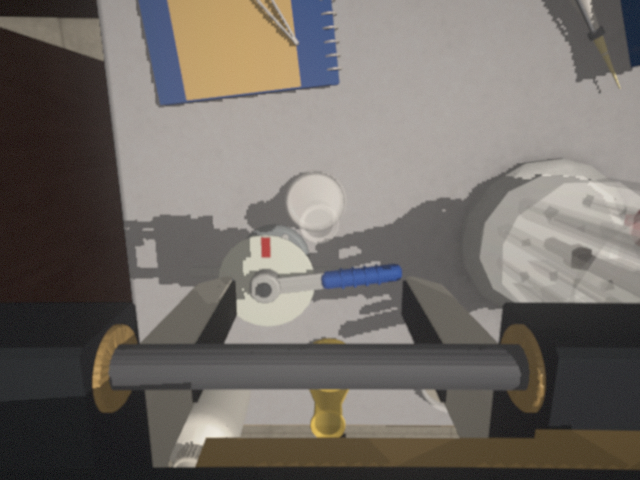

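The wrist view shows the flask's rim at (319,221), which matches the estimate: the flask axis is at about (0.481, -0.141), right under the tool. The lever is clear of the fingers, so I'll descend and grip.

```bash
python3 -m handwheel '[[[0.001,0,0.04,0,0.07],[0,0,0.04,0,0.07],[0,0,0.04,0,0.07],[0,0,0.03,0,0.07],[0,0,0.021,0,0.07],[0,0,0,0,0.07],[0,0,0,0,0.05],[0,0,0,0,0.03],[0,0,0,0,0.03],[0,0,0,0,0.03]]]'
```

```text
clock: 5.2
position: [0.4811, -0.1421, 0.0805]
tcp_rot: [-0.001, 3.139, -0.001]
ft_force: [-0.1, 0.3, 1.0]
gripper_width: 0.455
gripper_force: 0.0
```

```bash
python3 -m handwheel '[[[0,0,0,0,0.03],[0,0,0,0,0.03],[0,0,0,0,0.03]]]'
```

```text
clock: 5.5
position: [0.481, -0.1418, 0.08]
tcp_rot: [-0.001, 3.14, -0.0]
ft_force: [0.3, 1.2, 5.3]
gripper_width: 0.386
gripper_force: 30.1
```

Gripped on 36 mm. Now a small lift, away toward -x, across, then turn.

```bash
python3 -m handwheel '[[[0,0,-0.007,0,0.03],[0,0,-0.008,0,0.03],[0.015,0,0,0,0.03],[0.02,0.01,0,0,0.03],[0.014,0.02,0,0,0.03],[0,0.02,0,0,0.03],[0,0.02,0,0,0.03],[0,0.017,0,0,0.03],[0,0,0,0,0.03]]]'
```

```text
clock: 6.4
position: [0.4311, -0.0527, 0.0946]
tcp_rot: [0.008, -3.141, -0.002]
ft_force: [0.5, -0.2, 0.2]
gripper_width: 0.383
gripper_force: 29.6
```

```bash
python3 -m handwheel '[[[0,0,0,8,0.03],[0,0,0,8,0.03],[0,0,0,8,0.03],[0,0,0,8,0.03],[0,0,0,8,0.03],[0,0,0,8,0.03],[0,0,0,8,0.03],[0,0,0,8,0.03],[0,0,0,8,0.03],[0,0,0,8,0.03]]]'
```

```text
clock: 7.4
position: [0.4313, -0.0562, 0.0947]
tcp_rot: [2.027, 2.399, -0.0]
ft_force: [0.4, -0.0, -0.8]
gripper_width: 0.383
gripper_force: 29.6
```

```bash
python3 -m handwheel '[[[0,0,0,8,0.03],[0,0,0,2,0.03],[0,0,0,0,0.03],[0,0,0,0,0.03]]]'; python3 -c "
from h import *
s=r.state();print(s['position'],s['tcp_rot'],s['qpos'])"
```

```text
clock: 7.8
position: [0.4312, -0.0554, 0.0944]
tcp_rot: [2.219, 2.224, -0.0]
ft_force: [0.3, -0.2, -0.9]
gripper_width: 0.383
gripper_force: 29.6
[ 0.43122806 -0.05538171  0.09444296] [ 2.21911622e+00  2.22356697e+00 -8.28218469e-05] [-0.34045796  0.5587596   0.61171328  2.17303258 -0.5917271   0.5770884
  0.71103442]
```

Lower by 14 mm and release.

```bash
python3 -m handwheel '[[[0,0,0.006,0,0.03],[0,0,0.005,0,0.03],[0,0,0.003,0,0.03],[0,0,0,0,0.03],[0,0,0,0,0.03]]]'
```

```text
clock: 8.3
position: [0.4311, -0.055, 0.0801]
tcp_rot: [-2.221, -2.222, 0.0]
ft_force: [0.0, -0.0, 0.1]
gripper_width: 0.387
gripper_force: 29.6
```

```bash
python3 -m handwheel '[[[0,0,0,0,0.045],[0,0,0,0,0.055],[0,0,0,0,0.07],[0,0,0,0,0.075],[0,0,0,0,0.075],[0,0,0,0,0.075],[0,0,-0.01,0,0.075],[0,0,-0.03,0,0.075],[0,0,-0.04,0,0.075],[0,0,-0.04,0,0.075]]]'
python3 - <<'E'
from h import *
s=r.state();print(s['position'],s['tcp_rot'])
b=r.camera("scene");a=r.camera("top");cv2.imwrite("pics/t2.png",np.hstack([cv2.resize(b[200:400,200:500],(400,267)),cv2.resize(a[200:400,260:560],(400,267))]))
for n in("scene","top"):
  for q in r.silhouettes(n,"flask")[:3]:
    v,u=np.nonzero(q['mask']);print(n,q['conf'],q['extent'],ray(n,u.mean(),v.mean(),.04).round(3))
E
```

```text
clock: 9.3
position: [0.4306, -0.0552, 0.202]
tcp_rot: [-2.221, -2.221, 0.002]
ft_force: [0.6, -0.4, -0.6]
gripper_width: 0.804
gripper_force: 0.0
[ 0.43055238 -0.05522681  0.20202203] [-2.22145979e+00 -2.22058897e+00  2.11423338e-03]
scene 0.7 [362.1, 224.0, 31.3, 48.0] [ 0.67  -0.126  0.04 ]
scene 0.67 [258.7, 275.2, 43.0, 66.0] [ 0.428 -0.059  0.04 ]
top 0.7 [355.7, 181.5, 42.7, 37.6] [ 0.656 -0.129  0.04 ]
```

View pics/t2.png

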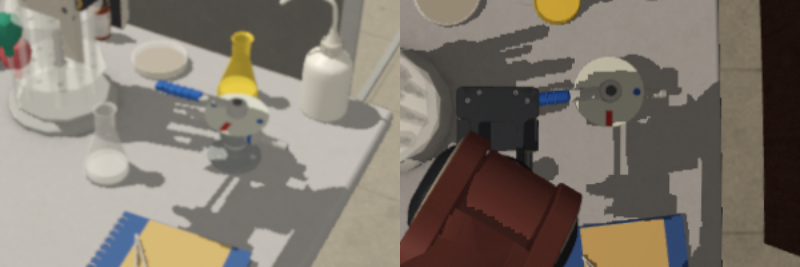

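Flask stands upright at about (0.430, -0.057), 170 mm from the valve. Next the lever: move over it and align.

```bash
python3 -m handwheel '[[[-0.015,0.03,0,0,0.06],[-0.018,0.035,0,0,0.06],[-0.018,0.035,0,0,0.06],[0,0,0,-6.3,0.06],[0,0,0,0,0.06],[0,0,0,0,0.06]]]'
python3 - <<'E'
from h import *
s=r.state();print(s['position'],s['tcp_rot'])
w=r.camera("wrist").astype(int);cv2.imwrite("pics/w2.png",w)
B,G,R=w[...,0],w[...,1],w[...,2];m=((B>R+50)&(B>G+40)).astype(np.uint8)
n,l,st,c=cv2.connectedComponentsWithStats(m)
for i in range(1,n):
  if st[i,4]>300:
    v,u=np.nonzero(l==i);P=np.array([ray("wrist",x,y,.088) for x,y in zip(u,v)]);k=P.mean(0);d=np.linalg.svd((P-k)[:,:2],full_matrices=0)[2][0]
    print(st[i],k.round(4),d.round(3))
print(proj("wrist",(.531,-.106,.085)))
E
```

```text
clock: 10.1
position: [0.5299, -0.1055, 0.199]
tcp_rot: [-2.096, -2.335, 0.002]
ft_force: [-0.5, -0.0, -0.3]
gripper_width: 0.647
gripper_force: 0.0
[ 0.52989535 -0.10554632  0.19899671] [-2.09639573e+00 -2.33542667e+00  2.26899524e-03]
[ 310  185   22   95 1716] [ 0.5317 -0.1034  0.088 ] [ 0.133 -0.991]
[319.36008954 235.33738946][ WARN:0@0.479] global loadsave.cpp:1063 imwrite_ Unsupported depth image for selected encoder is fallbacked to CV_8U.
```

View pics/w2.png

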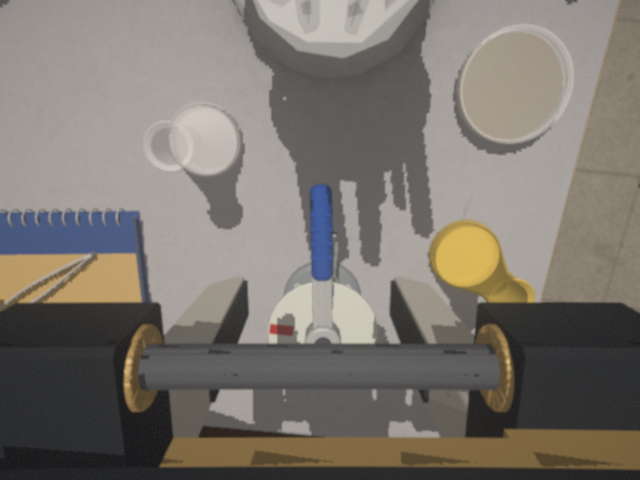

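The wrist view shows the sleeve between the fingers at (320,232), aligned to about 1°. Descend and grip.

```bash
python3 -m handwheel '[[[0,0.0015,0.04,-1.2,0.06],[0,0,0.04,0,0.06],[0,0,0.03,0,0.06],[0,0,0.018,0,0.06],[0,0,0,0,0.06],[0,0,0,0,0.03],[0,0,0,0,0.01],[0,0,0,0,0.005],[0,0,0,0,0.005],[0,0,0,0,0.005]]]'
```

```text
clock: 11.15
position: [0.533, -0.1058, 0.0729]
tcp_rot: [2.07, 2.362, 0.001]
ft_force: [-0.0, -0.7, -0.1]
gripper_width: 0.267
gripper_force: 0.0
```

```bash
python3 -m handwheel '[[[0,0,0,0,0.005],[0,0,0,0,0.005],[0,0,0,0,0.005],[0,0,0,0,0.005]]]'
python3 - <<'E'
from h import *
s=r.state();p=s['position'];R=cv2.Rodrigues(np.array(s['tcp_rot']))[0];print(p,R.round(3))
d=p[:2]-[.54,-.1875];print(np.hypot(*d),np.degrees(np.arctan2(d[1],d[0])))
E
```

```text
clock: 11.55
position: [0.5322, -0.1058, 0.0725]
tcp_rot: [-2.071, -2.361, 0.0]
ft_force: [-2.1, 0.2, 4.1]
gripper_width: 0.161
gripper_force: 30.0
[ 0.53215751 -0.10575266  0.0724942 ] [[-0.13   0.991 -0.001]
 [ 0.991  0.13   0.001]
 [ 0.001 -0.001 -1.   ]]
0.08212266938458003 95.47993753529005
```

```bash
python3 -m handwheel '[[[-0.0007,-0.0108,0,-7.5,0.005],[-0.0007,-0.0108,0,-7.5,0.005],[-0.0007,-0.0108,0,-7.5,0.005],[-0.0007,-0.0108,0,-7.5,0.005],[-0.0007,-0.0108,0,-7.5,0.005],[-0.0007,-0.0108,0,-7.5,0.005],[-0.0007,-0.0108,0,-7.5,0.005],[-0.0007,-0.0108,0,-7.5,0.005],[0,0,0,0,0.005],[0,0,0,0,0.005]]]'
python3 - <<'E'
from h import *
s=r.state();p=s['position'];R=cv2.Rodrigues(np.array(s['tcp_rot']))[0];print(p,R.round(3)[:,0])
d=p[:2]-[.54,-.1875];print(np.hypot(*d),np.degrees(np.arctan2(d[1],d[0])),np.degrees(np.arctan2(R[1,0],R[0,0])))
E
```

```text
clock: 12.55
position: [0.4666, -0.1552, 0.0724]
tcp_rot: [-0.613, -3.079, -0.002]
ft_force: [-3.8, 1.6, 5.8]
gripper_width: 0.157
gripper_force: 30.1
[ 0.46657689 -0.15518462  0.07242362] [-0.924  0.383  0.002]
0.08021993144192764 156.2444849491011 157.46767361540074
```

```bash
python3 -m handwheel '[[[-0.0006,-0.011,0,-7.6,0.005],[-0.0006,-0.011,0,-7.6,0.005],[-0.0006,-0.011,0,-7.6,0.005],[0,0,0,0,0.005],[0,0,0,0,0.005],[0,0,0,0,0.005]]]'
python3 - <<'E'
from h import *
s=r.state();p=s['position'];R=cv2.Rodrigues(np.array(s['tcp_rot']))[0];print(p,s['ft_force'])
d=p[:2]-[.54,-.1875];print(np.hypot(*d),np.degrees(np.arctan2(d[1],d[0])),np.degrees(np.arctan2(R[1,0],R[0,0])))
E
```

```text
clock: 13.15
position: [0.4605, -0.1872, 0.0724]
tcp_rot: [0.006, -3.141, -0.001]
ft_force: [-2.3, 1.9, 5.5]
gripper_width: 0.158
gripper_force: 30.2
[ 0.46049518 -0.18719852  0.07242799] [-2.29941909  1.93304419  5.45268838]
0.07950538811104414 179.78273534568808 -179.79325982514288
```

```bash
python3 -m handwheel '[[[0,0,0,0,0.025],[0,0,0,0,0.04],[0,0,0,0,0.05],[0,0,0,0,0.05],[0,0,0,0,0.05],[0,0,-0.03,0,0.05],[0,0,-0.05,0,0.05],[0,0,-0.05,0,0.05],[0,0,-0.02,0,0.05],[0,0,0,0,0.05]]]'
python3 - <<'E'
from h import *
w=r.camera("wrist");cv2.imwrite("pics/w3.png",w);w=w.astype(int)
B,G,R=w[...,0],w[...,1],w[...,2];m=((B>R+50)&(B>G+40)).astype(np.uint8)
n,l,st,c=cv2.connectedComponentsWithStats(m)
for i in range(1,n):
  if st[i,4]>300:
    v,u=np.nonzero(l==i);P=np.array([ray("wrist",x,y,.088) for x,y in zip(u,v)]);k=P.mean(0);d=np.linalg.svd((P-k)[:,:2],full_matrices=0)[2][0]
    print(st[i],k.round(4),d.round(3))
E
```

```text
clock: 14.15
position: [0.4625, -0.1893, 0.2258]
tcp_rot: [-0.008, 3.134, -0.004]
ft_force: [0.3, 0.1, -0.8]
gripper_width: 0.535
gripper_force: 0.0Traceback (most recent call last):
  File "<stdin>", line 7, in <module>
  File "h.py", line 8, in ray
    c,f,R,t=cam(n);d=np.array([(u-c["cx"])/f,(v-c["cy"])/f]);s=d.copy()
            ~~~^^^
  File "h.py", line 4, in cam
    c=r.calibration(n);f=240/np.tan(np.radians(c["fov_y"])/2)
ValueError: time passes only in moves, steps and waits
```

View pics/w3.png

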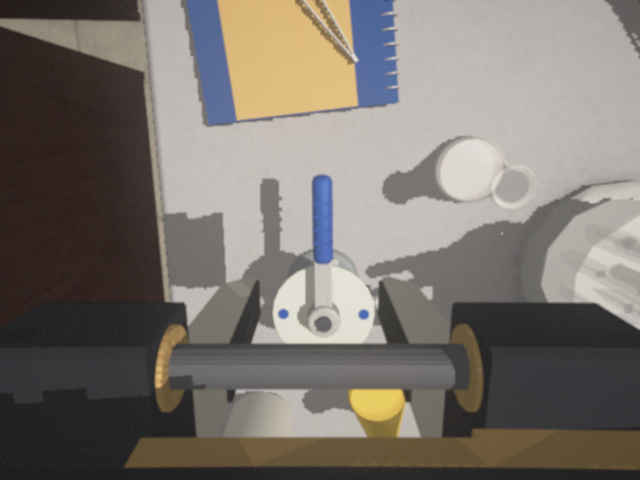

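The wrist view shows the lever running from (323,323) to (322,178). It is square to the blue dots at (283,314) and (364,314) and covers the red mark. The flask stands at (470,170).

```bash
python3 -c "
from bench import r
print(r.job_done())"
```

```text
the job is handed in; nothing more can be done
None
```

The job is handed in, with no verdict shown: the flask stands upright and released about 170 mm from the valve axis, the lever points along the red off mark (within about 1° by camera and arm pose), and the arm is clear.

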